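# Free the ratchet press and bring its ram down on the load cell

### The arm

A 6-joint arm with a two-finger parallel gripper is mounted at the origin on the work surface. World frame = base frame: x ahead of the robot, y to its left, z up, the work surface at z = 0. Lengths are in m, angles in rad, forces in N, time in s.
With the tool pointing down it reaches from about 0.375 to 0.825 m from the base axis. Payload 5.5 kg.
Tool frame: the origin (TCP) lies midway between the tips of the shut fingers; the grasp point (between the pads) lies 19 mm behind it; x points along the fingers, z is the direction in which the jaws open and shut, and the axes are right-handed (so a half turn about x gives the same grasp; the last joint's range is limited). The gripper opens to 85 mm and grips with 20 to 120 N. Pads are 22 mm wide; open, the fingers measure 114 mm over their backs; the gripper's body (76 mm by 85 mm) begins 54 mm behind the grasp point. The pads swing forward as they close: fully open they stand 13 mm farther back than shut.
Start: joints at [-1.237, 0.314, -0.047, 1.21, 0, 1.571], TCP at [0.197, -0.567, 0.231] pointing down, gripper open.
Joint ranges: [-2.67, 2.67], [-0.69, 1.73], [-1.03, 1.25], [-2.08, 2.16], [-1.42, 1.45], [-3.14, 3.14]. Speed limits (rad/s): [2.39, 2.39, 3.01, 3.14, 3.14, 3.14].

### API

Orientations are given as [roll, pitch, yaw] about the fixed x, y, z axes, in that order (R = Rz(yaw) Ry(pitch) Rx(roll)).
In Python, from rig import * gives the robot as it stands.
- The arm moves only by the tool jog_arm, never from a script. Its argument "commands" is one flat list of numbers, 5 for each row, row after row: the shift along the world's x, y, z in units of 20 mm (1.0 is 20 mm), then the turn about the world's z in units of 5 degrees (1.0 is 5 degrees), then the finger opening in mm, from 0 to 85.4. In form: [tx, ty, tz, yaw, fingers, tx, ty, tz, yaw, fingers, ...]. A call has 1 to 8 rows; each row shifts and turns the commanded pose from where the row before left it; what a row does not reach is not made up. A row lasts 1/12 s, in which the tool goes at most 41.7 mm and 7.16 degrees, less where a joint would pass 70% of its speed; a pose out of reach is approached as far as the arm can. A call with a number of a shift or a turn outside -1 to 1 is refused whole. A call with a gripper value outside its range is refused whole. The fingers move at their own pace and stop on an object; "newtons" is the grip in N (left out, the last holds). Time passes only in rows, so rows that do not move let the fingers close. It gives the time, the measured TCP pose, the force and the opening at its end, in the units of the state.
- read_state(): the state, without advancing time (a new reading comes with each control period).
- camera(name): name is "scene" or "top" or "wrist"; returns a dict with "image" (400x640x3 uint8, red, green, blue), "camera_matrix" (3x3 intrinsics, pixels), "origin" and "orientation" of the camera in the world. Camera axes: x right, y down, z forward; pixel columns grow to the right and rows downward; lengths in m; the calibration is good to about 2 mm. A picture is of the moment at which its call begins. There is no depth.
- job_done(): hands the job in, once; it reports no verdict.
The state is a dict: "t": time; "joint_pos": joint angles; "joint_velocities": joint speeds; "joint_efforts": joint torques, N m; "tcp_pos": TCP position; "ee_rot": TCP orientation; "contact_force": force on the tool from outside, world axes, zero at the start; "torque": the same for the moment, N m; "opening": opening from 0.0 (shut) to 1.0 (fully open).
Only numpy, scipy, OpenCV 4.12 (cv2) and the standard library are available. Lean on these libraries where they do the work, as an engineer would, in place of code of your own. Each camera call takes 0.05 s, during which the arm holds its last target. There are 200 camera calls.

### The job

The lever of the small bench press is locked in its raised position by a ratchet. With closed fingertips, first press the pawl's red thumb tab all the way down so that the pawl stays free of the teeth, then push the black lever grip down past the teeth to its bottom stop, so that the ram is down on the load cell, and let go. Only press and push: do not pull the lever up, do not force it past the engaged pawl, and leave the loose things around it where they stand.

Things in the scene. Friction and masses are not known exactly. Their poses are not given: they have to be found in the camera images.
- press: bench ratchet press fixed to the table: orange base 200 x 210 mm, steel bed (top 30 mm above the table), orange column, green head (top 200 mm). Origin on the table under the base's centre, z up. Lever, ratchet wheel and pawl work in its upright plane x = +50 mm; the lever points to its -y, the red thumb tab lies to its +y
- ram (a joint): travel in m, downwards, of the square steel ram (22 mm, at x -30, y -33 mm of the press, its top at most 265 mm above the table); geared to the lever, 0.03 m a rad. At 0.035 it is down on the steel ball of the load cell on the bed, just as the lever meets its bottom stop
- lever_shaft (a point): axis of the lever's hinge: fixed to the press at x 50, y 0, z 165 mm of its frame. The axis runs along the press's x. The toothed wheel around it has a radius of 56 mm over the teeth and is 16 mm thick
- lever_grip (a point): middle of the upper face of the lever's black grip (80 mm long along the lever, 28 mm wide along the press's x, 20 mm thick): 190 mm from the shaft along the lever and 10 mm above its centre line. It moves with the lever
- lever (a joint): lever angle in rad, growing as the grip goes down: 0 rises 45 degrees above level (grip 306 mm above the table), 0.785 level, 1.17 bottom stop (22 degrees below level, grip about 103 mm up). Starts within 0.08 of 0. Stiff: stays where it is left, takes 2 to 5 N at the grip. While the pawl is engaged the teeth let it move only 0.1 rad from 0 either way (0.2 if pushed hard)
- pawl_tab (a point): middle of the upper face of the pawl's red square thumb tab, 34 x 34 mm and 6 mm thick, level when the pawl is engaged; then at x 50, y 105, z 235 mm of the press's frame. Pressed fully it sits about 23 mm lower and about 6 mm further out to the press's +y
- pawl (a joint): angle of the brass pawl in rad: 0 to 0.03 engaged in the teeth, 0.40 at its stop. It rocks about a pin along the press's x, at y 55, z 210 mm of its frame: pressing the tab down lifts the nose out of the teeth, which it clears from about 0.2. Stiff pivot, 2 to 4 N at the tab: it stays where it is left
- adapter: brass stepped adapter, dia. 40 mm, 34 mm tall, standing loose on the press's bed below the lever; origin at the centre of its underside. To be left alone
- drift: plain steel drift pin standing upright on the table next to the press, dia. 24 mm, 70 mm tall; origin at the centre of its underside. To be left alone
- oil: yellow oil bottle with red cap, dia. 52 mm, 130 mm tall; origin at the centre of its underside. To be left alone
- weight: steel knob weight, dia. 60 mm, 80 mm tall, 0.9 kg; origin at the centre of its underside. To be left alone
- mug: blue mug, dia. 76 mm, 90 mm tall; origin at the centre of its underside. To be left alone
- indicator: black handheld indicator lying on its back, 160 x 80 x 30 mm; origin at the centre of its underside. To be left alone
- spanner: steel spanner lying flat, 170 mm long along its x axis; origin on its underside. To be left alone

How it is judged:
By the outcome, as a careful person would: the job done as asked, in the order asked, and still so for the second after the job is handed in, with the robot touching nothing.
It also fails if it takes over 51 s, if anything falls off the work surface, if the arm or the gripper's body presses on something with over 40 N, if the wrist force passes 120 N, or if a joint passes its speed limit or range.

## Working session

There is one attempt and no reset: what is moved stays moved. The work goes in short steps, Python scripts to look and compute and a tool call to move; the robot and the scene stay as the last step left them, time stands still between calls to the robot, and variables do not carry over. Pictures are saved under pics/ and viewed, about 8 in all and at most 12, crops included, and the job is handed in when it is done.

Besides the shell and the picture viewer there is one more tool, called after "Emit:" as name(argument=value, ...) on one line, values as JSON. jog_arm: Moves the arm, as the interface text tells. Shifts and turns lie within -1 to 1; 1 stands for 20 mm of shift or 5 degrees of turn. Its arguments: {"type":"object","properties":{"commands":{"type":"array","items":{"type":"number"}},"newtons":{"type":"number"}},"required":["commands"]}

```bash
mkdir -p pics; ls; python3 - <<'E'
from rig import *
import cv2
for n in ("scene","top"):
    c=camera(n); cv2.imwrite(f"pics/{n}0.png",c["image"][:,:,::-1]); print(n,c["camera_matrix"],c["origin"],c["orientation"])
s=read_state(); print(s["t"],s["tcp_pos"],s["ee_rot"],s["opening"])
E
```

```text
pics
scene [[465.42627068   0.         329.35382553]
 [  0.         465.42627068 186.43152446]
 [  0.           0.           1.        ]] [ 1.50596409 -0.15939345  0.97040311] [-2.20722192 -0.02263972  1.46589164]
top [[389.78681586   0.         317.45743214]
 [  0.         389.78681586 202.36916689]
 [  0.           0.           1.        ]] [ 0.27535176 -0.0209803   1.3287798 ] [-2.97304798 -0.01458194 -1.56502268]
0.1 [ 0.19640675 -0.56642514  0.23054987] [-3.13224173  1.56934055  1.91393545] 0.9989752135803033
```

View pics/scene0.png

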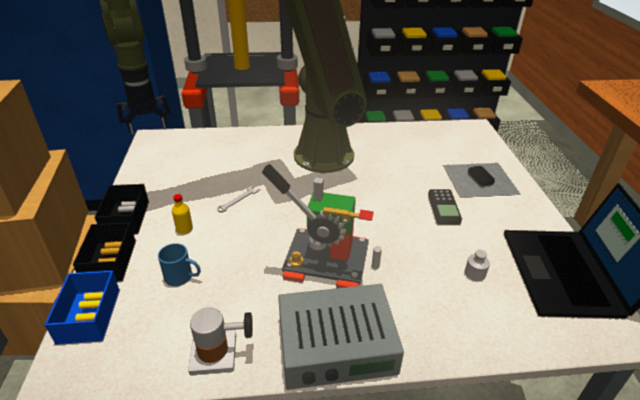

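View pics/top0.png

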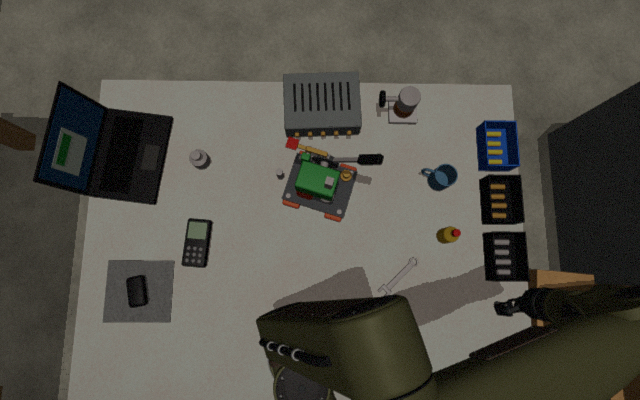

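The scene view shows the press with its red tab at about (366,215) and the black grip at about (275,178). The top view shows the tab at about (292,143) and the grip at about (370,159), with the base feet around (320,190). Next I'll mask these and triangulate.

```bash
cat > h.py <<'E'
import numpy as np, cv2
from rig import *
from scipy.spatial.transform import Rotation as Ro
def ray(c,uv):
    d=Ro.from_euler('xyz',c["orientation"]).apply(np.linalg.inv(c["camera_matrix"])@[*uv,1.]); return np.array(c["origin"]),d
def plane(c,uv,z):
    o,d=ray(c,uv); return o+d*(z-o[2])/d[2]
def tri(r1,r2):
    (o1,d1),(o2,d2)=r1,r2
    s=np.linalg.lstsq(np.c_[d1,-d2],o2-o1,rcond=None)[0]; a,b=o1+s[0]*d1,o2+s[1]*d2
    return (a+b)/2,np.linalg.norm(a-b)
def blob(img,kind,box):
    h=cv2.cvtColor(img,cv2.COLOR_RGB2HSV); x0,y0,x1,y1=box
    H,S,V=[h[...,i].astype(int) for i in range(3)]
    m={"red":((H<5)|(H>174))&(S>170)&(V>90),"black":(V<60),"green":(H>45)&(H<75)&(S>120)}[kind]
    k=np.zeros_like(m); k[y0:y1,x0:x1]=m[y0:y1,x0:x1]
    n,l,st,ce=cv2.connectedComponentsWithStats(k.astype(np.uint8)); i=1+st[1:,4].argmax()
    (cx,cy),sz,an=cv2.minAreaRect(np.argwhere(l==i)[:,::-1].astype(np.float32))
    return ce[i],st[i],(cx,cy,*sz,an)
def topress(P,o,yaw): return Ro.from_euler('z',-yaw).apply(np.array(P)-o)
E
python3 - <<'E'
from h import *
S,T=camera("scene"),camera("top")
out={}
for k,col,bs,bt in(("tab","red",(350,200,385,230),(278,130,308,155)),("grip","black",(255,160,295,198),(350,148,392,172))):
    a=blob(S["image"],col,bs);b=blob(T["image"],col,bt)
    P,g=tri(ray(S,a[0]),ray(T,b[0])); out[k]=P
    print(k,a[0].round(1),a[1],b[0].round(1),b[1],np.round(b[2],1),"P",P.round(4),"gap",g.round(4))
print("tab on z=.235",plane(T,blob(T["image"],"red",(278,130,308,155))[0],.235), plane(S,blob(S["image"],"red",(350,200,385,230))[0],.233))
v=out["tab"]-out["grip"]; print("dist",np.linalg.norm(v[:2]),"yaw",np.degrees(np.arctan2(v[1],v[0]))-90)
R=Ro.from_euler('xyz',read_state()["ee_rot"]).as_matrix(); print(R.round(3))
for n,c,b in(("s",S,(230,140,420,300)),("t",T,(260,70,410,230))):
    x0,y0,x1,y1=b; cv2.imwrite(f"pics/c{n}.png",cv2.resize(c["image"][y0:y1,x0:x1,::-1],None,fx=4 if n=="s" else 5,fy=4 if n=="s" else 5)[:600,:800])
a=cv2.imread("pics/cs.png");b=cv2.imread("pics/ct.png")
f=lambda i:cv2.resize(i,(400,int(i.shape[0]*400/i.shape[1])))
a,b=f(a),f(b);h=min(len(a),len(b));cv2.imwrite("pics/crop1.png",np.hstack([a[:h],b[:h]]))
E
```

```text
tab [365.6 214.6] [359 210  14  10  96] [291.7 142.6] [286 137  13  12 108] [291.8 142.6  10.4  10.3  15.9] P [0.6384 0.0397 0.233 ] gap 0.0016
grip [275.7 178.6] [263 165  26  28 263] [369.5 159.1] [350 154  34  11 272] [366.5 159.   10.   33.   90. ] P [ 0.5702 -0.177   0.3051] gap 0.0021
tab on z=.235 [0.63784591 0.04034512 0.235     ] [0.63842962 0.03886348 0.233     ]
dist 0.22717468341604838 yaw -17.46997721947072
[[-0.     0.945  0.328]
 [ 0.001  0.328 -0.945]
 [-1.     0.    -0.001]]
```

View pics/crop1.png

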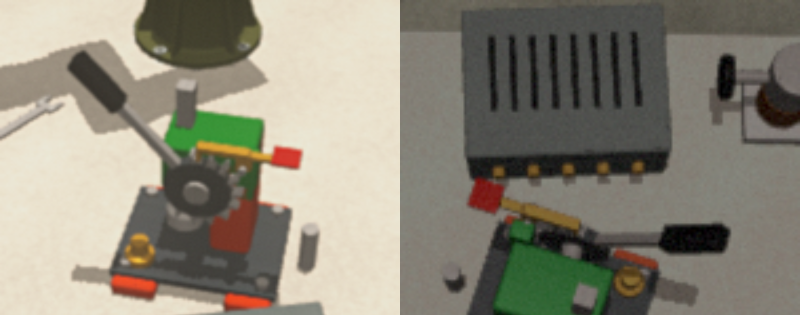

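The crop shows the lever raised, the pawl engaged and the red tab outboard of the wheel beside the grey box. The tab triangulates to (0.638, 0.040, 0.233), against a stated height of about 0.235. The press yaw is about -17.5°, so the shaft is near (0.607, -0.060). The grip comes out at (0.570, -0.177, 0.305), which fits the given sizes. I'll move high over the tab with the fingers shut.

Emit:
jog_arm(commands=[0.7,0.9,1,1,0,0.7,0.9,1,1,0,0.7,0.9,1,1,0,0.7,0.9,1,1,0,0.7,0.9,1,1,0,0.7,0.9,1,1,0,0.7,0.9,1,1,0,0.7,0.9,1,1,0], newtons=20)

```text
t: 0.87
tcp_pos: [0.309, -0.4218, 0.3922]
ee_rot: [2.396, 1.571, 1.861]
contact_force: [-0.0, -0.4, 0.9]
opening: 0.0
```

Emit:
jog_arm(commands=[0.7,1,0.8,1,0,0.7,1,0.8,1,0,0.7,1,0,0.7,0,0.7,1,0,0,0,0.7,1,0,0,0,0.7,1,0,0,0,0.7,1,0,0,0,0.7,1,0,0,0])

```text
t: 1.53
tcp_pos: [0.421, -0.2618, 0.4232]
ee_rot: [-3.125, 1.571, 2.855]
contact_force: [1.3, -0.3, 0.1]
opening: -0.003
```

Emit:
jog_arm(commands=[0.7,1,0,0,0,0.7,1,0,0,0,0.7,1,0,0,0,0.7,1,0,0,0,0.7,1,0,0,0,0.7,1,0,0,0,0.7,1,0,0,0,0.7,1,0,0,0])

```text
t: 2.2
tcp_pos: [0.5331, -0.1017, 0.4232]
ee_rot: [-2.812, 1.571, -3.115]
contact_force: [0.1, -0.5, -0.3]
opening: -0.003
```

Emit:
jog_arm(commands=[0.7,1,0,0,0,0.7,1,0,0,0,0.7,1,0,0,0,0.7,1,0,0,0,0.7,1,0,0,0,0.7,1,-1,0,0,0.6,1,-1,0,0,0.4,0.1,-1,0,0])

```text
t: 2.87
tcp_pos: [0.6377, 0.0425, 0.362]
ee_rot: [1.706, 1.569, 1.406]
contact_force: [-0.3, -1.1, -0.2]
opening: -0.003
```

Emit:
jog_arm(commands=[0,0,-1,0,0,0,0,-1,0,0,0,0,-0.8,0,0,0,0,-0.6,0,0,0,0,0,0,0])

```text
t: 3.28
tcp_pos: [0.635, 0.0391, 0.2919]
ee_rot: [-2.781, 1.566, -3.084]
contact_force: [0.5, 0.8, -0.5]
opening: 0.0
```

```bash
python3 - <<'E'
from h import *
s=read_state(); print(s["t"],s["tcp_pos"],s["contact_force"]); R=Ro.from_euler('xyz',s["ee_rot"]).as_matrix(); print(R.round(3))
S,T=camera("scene"),camera("top")
for c,n in((S,"s"),(T,"t")):
    p=c["camera_matrix"]@Ro.from_euler('xyz',c["orientation"]).inv().apply(s["tcp_pos"]-np.array(c["origin"])); print(n,p[:2]/p[2])
a=S["image"][150:300,250:450];b=T["image"][90:240,220:420]
cv2.imwrite("pics/v2.png",cv2.resize(np.hstack([a,b])[:,:,::-1],(800,300)))
E
```

```text
3.2833 [0.6350131  0.03910674 0.29194827] [ 0.50670384  0.75710951 -0.50319792]
[[-0.005  0.299  0.954]
 [-0.     0.954 -0.299]
 [-1.    -0.002 -0.005]]
s [367.1688768 194.87901  ]
t [291.10548342 137.09090686]
```

View pics/v2.png

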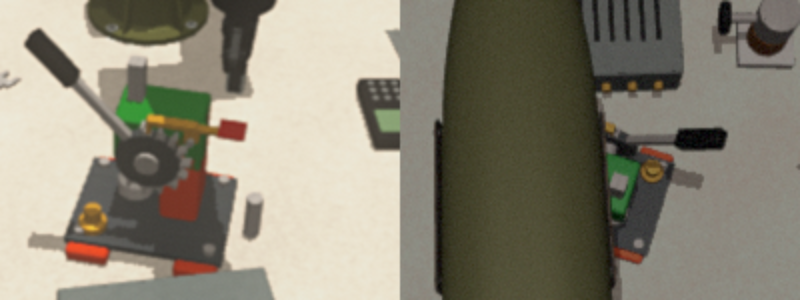

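The crop shows the shut fingertips at about (367,195) in the scene image, matching the projected TCP directly above the tab. I'll descend and press.

Emit:
jog_arm(commands=[0.25,0.2,-1,0,0,0,0,-0.8,0,0,0,0,-0.4,0,0,0,0,-0.2,0,0,0,0,0,0,0])

```text
t: 3.8
tcp_pos: [0.6414, 0.043, 0.2473]
ee_rot: [-2.696, 1.57, -3.0]
contact_force: [0.2, -0.8, -0.0]
opening: 0.0
```

Emit:
jog_arm(commands=[0,0,-0.2,0,0,0,0,-0.2,0,0,0,0,-0.2,0,0,0,0,0,0,0])

```text
t: 4.13
tcp_pos: [0.6414, 0.0431, 0.2348]
ee_rot: [-2.803, 1.57, -3.106]
contact_force: [0.2, 0.1, 0.1]
opening: -0.0
```

Emit:
jog_arm(commands=[0,0,-0.2,0,0,0,0,-0.2,0,0,0,0,-0.2,0,0,0,0,0,0,0])

```text
t: 4.47
tcp_pos: [0.642, 0.0438, 0.223]
ee_rot: [1.103, 1.569, 0.8]
contact_force: [1.4, 3.5, 2.5]
opening: -0.001
```

Emit:
jog_arm(commands=[0,0,-0.15,0,0,0,0,-0.15,0,0,0,0,0,0,0])

```text
t: 4.72
tcp_pos: [0.6421, 0.0438, 0.2171]
ee_rot: [1.244, 1.569, 0.941]
contact_force: [1.7, 4.1, 2.8]
opening: 0.001
```

Emit:
jog_arm(commands=[0,0,-0.15,0,0,0,0,0,0,0])

```text
t: 4.88
tcp_pos: [0.6423, 0.0438, 0.2167]
ee_rot: [0.69, 1.567, 0.387]
contact_force: [-1.8, 4.7, 13.4]
opening: 0.002
```

Emit:
jog_arm(commands=[0,0,-0.15,0,0,0,0,0,0,0])

```text
t: 5.05
tcp_pos: [0.6426, 0.0437, 0.2163]
ee_rot: [0.528, 1.565, 0.225]
contact_force: [-7.2, 5.0, 27.3]
opening: -0.001
```

The force jumped at z = 0.216, which matches the geometry I predicted for the pawl stop (0.217). I'll lift off and check the tab.

Emit:
jog_arm(commands=[0,0,0.4,0,0,0,0,0.8,0,0,0,0,1,0,0,0,0,1,0,0,0,0,1,0,0,0,0,1,0,0,0,0,1,0,0,0,0,1,0,0])

```text
t: 5.72
tcp_pos: [0.6409, 0.042, 0.3553]
ee_rot: [-2.018, 1.568, -2.322]
contact_force: [0.9, -0.1, -0.3]
opening: 0.002
```

```bash
python3 - <<'E'
from h import *
S,W=camera("scene"),camera("wrist")
a=blob(S["image"],"red",(350,200,385,235)); print(a[0],a[1])
# expected tab centre along press +y from the start, pressed 0.40
M=np.array([.6384,.0397,.233]); u=np.array([-np.sin(-.305),np.cos(-.305),0])
for q in(0,.2,.3,.4):
    r=np.array([.05,.022]); y=r[0]*np.cos(q)+r[1]*np.sin(q); z=-r[0]*np.sin(q)+r[1]*np.cos(q)
    P=M+u*(y-.05)+np.array([0,0,z-.022])
    p=S["camera_matrix"]@Ro.from_euler('xyz',S["orientation"]).inv().apply(P-np.array(S["origin"])); print(q,p[:2]/p[2])
cv2.imwrite("pics/v3.png",np.hstack([cv2.resize(S["image"][160:300,260:400],(400,400)),cv2.resize(W["image"],(400,400))])[:,:,::-1])
E
```

```text
[365.97916667 220.70833333] [361 216  12  11  48]
0 [365.94654816 214.62120863]
0.2 [367.00369765 218.02554245]
0.3 [367.2068647  219.72993862]
0.4 [367.1918078  221.41237376]
```

View pics/v3.png

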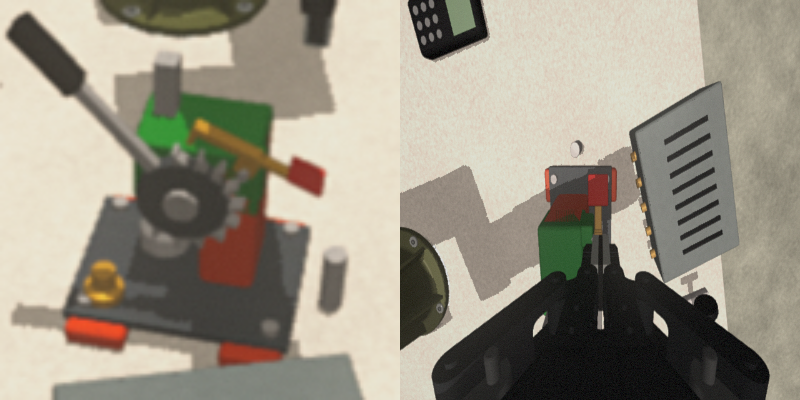

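The view shows the tab tilted down at about (366,221), against a predicted 221.4 at the 0.40 stop. The nose is lifted clear of the wheel, the lever is still raised and the adapter and drift are untouched. Next I'll go over the grip.

Emit:
jog_arm(commands=[-0.3,-1,1,0,0,-0.3,-1,1,0,0,-0.3,-1,0.3,0,0,-0.3,-1,0,0,0,-0.3,-1,0,0,0,-0.3,-1,0,0,0,-0.3,-1,0,0,0,-0.3,-1,0,0,0])

```text
t: 6.48
tcp_pos: [0.5925, -0.1185, 0.3997]
ee_rot: [-2.472, 1.568, -2.775]
contact_force: [0.5, 0.5, -0.1]
opening: -0.0
```

Emit:
jog_arm(commands=[-0.4,-1,0,0,0,-0.4,-1,0,0,0,-0.3,-0.9,0,0,0,0,0,-1,0,0,0,0,-1,0,0,0,0,-0.5,0,0,0,0,0,0,0])

```text
t: 7.07
tcp_pos: [0.5697, -0.1749, 0.3475]
ee_rot: [-2.993, 1.564, 2.987]
contact_force: [-0.3, -0.2, -0.0]
opening: -0.001
```

```bash
python3 - <<'E'
from h import *
s=read_state(); print(s["t"],s["tcp_pos"],s["contact_force"])
S=camera("scene"); T=camera("top")
cv2.imwrite("pics/v4.png",np.hstack([cv2.resize(S["image"][140:260,220:380],(500,375)),cv2.resize(T["image"][130:226,310:406],(300,375))])[:,:,::-1])
E
```

```text
7.0667 [ 0.56968956 -0.17494348  0.34753866] [-0.2994585  -0.15260877 -0.00974774]
```

View pics/v4.png

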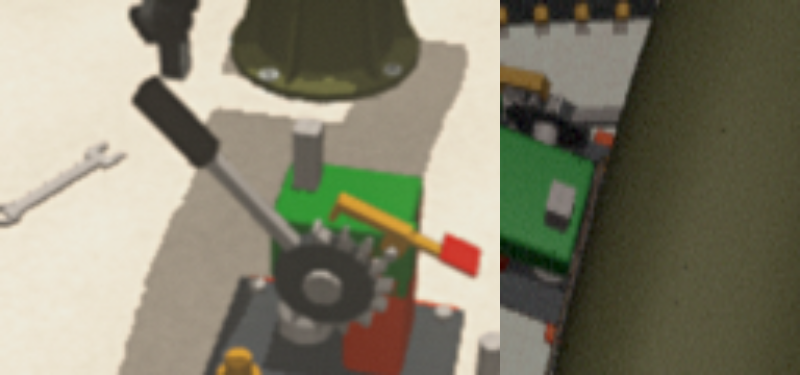

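The view shows the fingertips at about scene (275,165), directly above the grip's middle. The pawl is still free. I'll descend and follow the lever's arc.

Emit:
jog_arm(commands=[0,0,-0.6,0,0,0,0,-0.4,0,0,0,0,-0.2,0,0,-0.05,-0.15,-0.2,0,0,0,0,0,0,0])

```text
t: 7.58
tcp_pos: [0.5706, -0.1781, 0.3232]
ee_rot: [-0.461, 1.571, -0.764]
contact_force: [1.2, 0.1, 0.4]
opening: 0.001
```

Emit:
jog_arm(commands=[-0.1,-0.3,-0.4,0,0,-0.1,-0.3,-0.4,0,0,-0.1,-0.3,-0.4,0,0,-0.1,-0.3,-0.4,0,0])

```text
t: 7.92
tcp_pos: [0.5627, -0.2029, 0.2909]
ee_rot: [-0.232, 1.57, -0.535]
contact_force: [2.1, -0.8, 4.2]
opening: 0.001
```

Emit:
jog_arm(commands=[-0.1,-0.25,-0.45,0,0,-0.1,-0.25,-0.45,0,0,-0.1,-0.25,-0.45,0,0,-0.1,-0.25,-0.45,0,0])

```text
t: 8.25
tcp_pos: [0.5546, -0.2223, 0.2542]
ee_rot: [1.27, 1.57, 0.967]
contact_force: [2.3, 0.3, 2.4]
opening: 0.004
```

Emit:
jog_arm(commands=[-0.05,-0.15,-0.5,0,0,-0.05,-0.15,-0.5,0,0,-0.05,-0.15,-0.5,0,0,-0.05,-0.15,-0.5,0,0])

```text
t: 8.58
tcp_pos: [0.5502, -0.2342, 0.2141]
ee_rot: [-2.645, 1.57, -2.949]
contact_force: [0.5, -1.2, 3.1]
opening: -0.001
```

```bash
python3 - <<'E'
from h import *
s=read_state(); print(s["t"],s["tcp_pos"],s["contact_force"])
S=camera("scene")
a=blob(S["image"],"red",(345,200,385,235)); print(a[0],a[1])
cv2.imwrite("pics/v5.png",cv2.resize(S["image"][140:290,210:410],(640,480))[:,:,::-1])
E
```

```text
8.5833 [ 0.55015531 -0.23419864  0.2141025 ] [ 0.51165261 -1.17429136  3.06846085]
[366.76923077 221.08791209] [361 216  12  12  91]
```

View pics/v5.png

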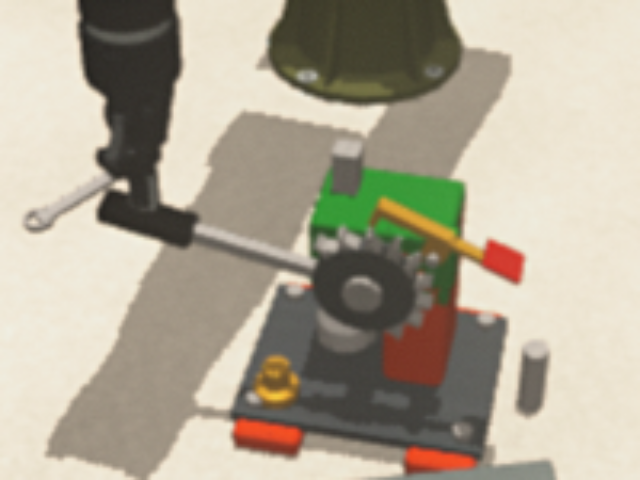

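The view shows the lever nearly level, with the fingertips in the middle of the grip at about scene (255,206). The tab is still down at about (367,221) and the pawl is clear. I'll continue the arc.

Emit:
jog_arm(commands=[0,-0.1,-0.5,0,0,0,-0.1,-0.5,0,0,0,-0.1,-0.5,0,0,0,0,-0.5,0,0])

```text
t: 8.97
tcp_pos: [0.5502, -0.2401, 0.174]
ee_rot: [-2.653, 1.57, -2.957]
contact_force: [-2.7, -2.1, 3.3]
opening: 0.001
```

Emit:
jog_arm(commands=[0,0,-0.45,0,0,0,0,-0.45,0,0,0,0.05,-0.45,0,0,0.05,0.05,-0.45,0,0])

```text
t: 9.3
tcp_pos: [0.5514, -0.2381, 0.1385]
ee_rot: [-1.618, 1.57, -1.922]
contact_force: [-2.2, -1.1, 2.6]
opening: 0.002
```

Emit:
jog_arm(commands=[0.05,0.1,-0.4,0,0,0.05,0.1,-0.4,0,0,0.05,0.1,-0.4,0,0,0,0.1,-0.2,0,0])

```text
t: 9.63
tcp_pos: [0.5547, -0.2296, 0.11]
ee_rot: [2.987, 1.571, 2.684]
contact_force: [-0.9, -3.5, 2.3]
opening: 0.001
```

Emit:
jog_arm(commands=[0,0,-0.15,0,0,0,0,-0.1,0,0,0,0,0,0,0])

```text
t: 9.88
tcp_pos: [0.5551, -0.229, 0.1073]
ee_rot: [1.112, 1.569, 0.809]
contact_force: [-2.8, 2.2, 8.1]
opening: 0.001
```

Emit:
jog_arm(commands=[0,0,-0.15,0,0,0,0,0,0,0])

```text
t: 10.05
tcp_pos: [0.5554, -0.229, 0.1069]
ee_rot: [0.679, 1.568, 0.377]
contact_force: [-8.2, 3.6, 25.0]
opening: -0.001
```

The bottom stop is reached: the force rose to 25 N at z = 0.107, as predicted. I'll let go by going straight up, then check.

Emit:
jog_arm(commands=[0,0,0.5,0,0,0,0,1,0,0,0,0,1,0,0,0,0,1,0,0,0,0,1,0,0,0,0,1,0,0,0,0,1,0,0,0,0,1,0,0])

```text
t: 10.72
tcp_pos: [0.5549, -0.2292, 0.2543]
ee_rot: [1.282, 1.569, 0.979]
contact_force: [0.7, -0.1, 0.1]
opening: -0.003
```

Emit:
jog_arm(commands=[-0.5,-1,0.5,0,0,-0.5,-1,0.5,0,0,-0.5,-1,0.5,0,0,-0.5,-1,0,0,0,-0.5,-1,0,0,0,-0.5,-1,0,0,0,0,0,0,0,0,0,0,0,0,0])

```text
t: 11.38
tcp_pos: [0.4944, -0.3503, 0.2831]
ee_rot: [1.338, 1.569, 1.033]
contact_force: [1.0, 0.5, 0.1]
opening: 0.001
```

```bash
python3 - <<'E'
from h import *
s=read_state(); print(s["t"],s["tcp_pos"],s["contact_force"])
S,T=camera("scene"),camera("top")
a=blob(S["image"],"red",(345,200,385,235)); print("tab",a[0],a[1])
p0=cv2.imread("pics/scene0.png")
cv2.imwrite("pics/v6.png",np.vstack([cv2.resize(np.hstack([p0[150:300,140:500]]),(720,300)),cv2.resize(S["image"][150:300,140:500],(720,300))[:,:,::-1]]))
g=blob(S["image"],"black",(240,200,295,262)); h=blob(T["image"],"black",(355,140,402,180))
print("grip",g[:2],h[:2],tri(ray(S,g[0]),ray(T,h[0])))
E
```

```text
11.3833 [ 0.49443533 -0.35026198  0.2831358 ] [0.97660415 0.4568087  0.11237308]
tab [366.82417582 221.20879121] [361 216  12  12  91]
grip (array([260.50793651, 238.81481481]), array([249, 233,  25,  12, 189], dtype=int32)) (array([370.48076923, 177.36538462]), array([364, 174,  16,   6,  52], dtype=int32)) (array([ 0.56700496, -0.2182419 ,  0.10391808]), np.float64(0.01943859190149971))
```

View pics/v6.png

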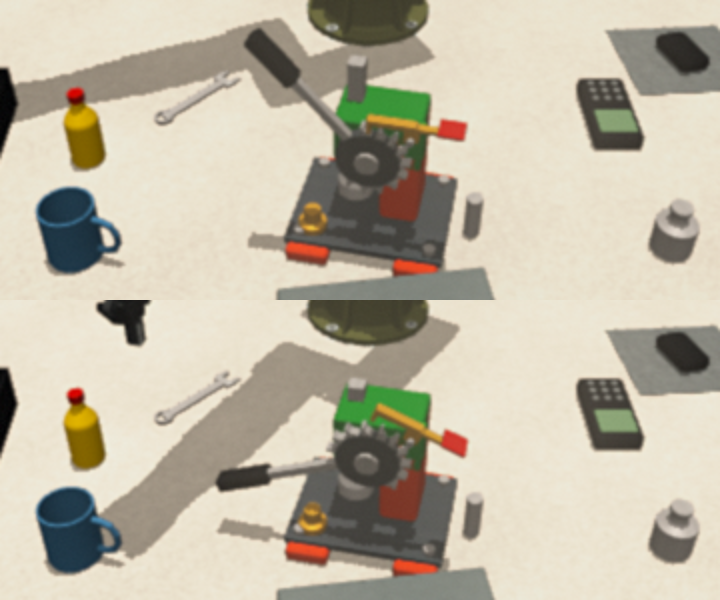

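The before/after view shows the lever below level with the grip at about scene (260,239), the ram down, the tab still down and every loose item where it stood. The top grip mask was poor (gap 19 mm), so I'll check against the scene view alone, then hand in.

```bash
python3 - <<'E'
from h import *
S=camera("scene"); g=blob(S["image"],"black",(240,200,295,262))[0]; print("seen",g)
ok=None
for th in(1.0,1.1,1.17):
    a=np.pi/4-th; d=.19*np.cos(a); P=np.array([.6067-.3007*d,-.060-.9537*d,.165+.19*np.sin(a)])
    p=S["camera_matrix"]@Ro.from_euler('xyz',S["orientation"]).inv().apply(P-np.array(S["origin"])); p=p[:2]/p[2]; print(th,p)
if abs(p[1]-g[1])<3: print("done",job_done())
E
```

```text
seen [260.63917526 238.77319588]
1.0 [256.68770365 229.80307842]
1.1 [258.90434135 235.11493046]
1.17 [260.80392173 238.75174337]
the job is handed in; nothing more can be done
done None
```

The press is down and the job is handed in. With shut fingertips I pressed the red tab to its stop and let go, then pushed the grip along its arc to the bottom stop, lifted off and moved clear.

- **Pawl:** the push force rose sharply to 27 N at the height I had predicted for the stop. The tab stayed down afterwards, seen at image row 221.2 against 221.4 predicted for 0.40 rad.
- **Lever:** it took about 2–5 N on the way down, so no teeth caught, and then 25 N at the bottom stop. Afterwards the grip was seen at (260.6, 238.8), against (260.8, 238.8) predicted for 1.17 rad.
- **Ram and loose things:** the ram looks down in the picture, but I did not measure its travel. In the final scene view the loose things stand where they did.
- **Time:** about 11.5 s of the 51 s.

One check disagreed: the final two-view triangulation of the grip had a 19 mm gap because the top-camera mask was poor. I relied on the scene view and the contact force instead.

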